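# Find the blind hole in a stop rail with its locating pin

## Robot

A 7-joint arm with a two-finger parallel gripper is mounted at the origin on a cart in front of the work surface, level with it; the furniture and walls round the work are solid. World frame = base frame: x ahead of the robot, y to its left, z up, the work surface at z = 0. Lengths are in m, angles in degrees, forces in N, time in s.
With the tool pointing down it reaches from about 0.375 to 0.925 m from the base axis. Payload 3.1 kg.
Tool frame: the origin (TCP) lies at the very end of the fingers, on their centre line; the grasp point (between the pads) lies 19 mm behind it; z points along the fingers, y is the line along which they close (so a half turn about z gives the same grasp; the last joint's range is limited). The gripper opens to 85 mm and grips with 20 to 120 N. Pads are 22 mm wide; open, the fingers measure 114 mm over their backs; the gripper's body (76 mm by 85 mm) begins 54 mm behind the grasp point. The pads swing forward as they close: fully open they stand 13 mm farther back than shut.
Start: joints at [-79.286, 21.939, 2.515, 91.553, -1.026, 66.532, -2.859], TCP at [0.183, 0.624, 0.231] pointing down, gripper open.
Joint ranges: [-149.38, 149.38], [-23.57, 123.04], [-84.95, 90], [0, 143.3], [-89.99, 269.99], [3.08, 112.72], [-163.45, 163.45]. Speed limits (degrees/s): [159.86, 159.86, 180, 180, 180, 180, 180].

## Interface

Orientations are given as a 3x3 rotation matrix whose columns are the frame's x, y, z axes.
In Python, from cell import arm gives the robot as it stands. The module is installed in compiled form; this text tells all that it offers.
- The arm moves only by the shell command python3 -m creep 'ROWS' [OPENING] [FORCE]. ROWS is JSON, a list of rows, each a list of 4 numbers: the shift along the world's x, y, z in m, then the turn about the world's z in rad. A call has 1 to 10 rows; each row shifts and turns the commanded pose from where the row before left it; what a row does not reach is not made up. A row lasts 1/12 s, in which the tool goes at most 41.7 mm and 7.16 degrees, less where a joint would pass 70% of its speed; a pose out of reach is approached as far as the arm can. A call is refused whole if a number of a shift passes 0.0417 or a number of a turn 0.125, either way. A call with a gripper value outside its range is refused whole. OPENING is the opening, from 0 (shut) to 1 (fully open), set as the call begins (- or left out, the last holds). The fingers move at their own pace and stop on an object; FORCE is the grip in N (left out, the last holds). Time passes only in rows, so rows that do not move let the fingers close. It gives the time, the measured TCP pose, the force, the opening and the grip force at its end, in the units of the state.
- arm.state(): the state, without advancing time (a new reading comes with each control period).
- arm.capture(name): name is "scene" or "top"; returns the picture (384x512x3 uint8, blue, green, red); there is no depth.
- arm.camera_model(name): a dict with "fx", "fy", "cx", "cy" (pixels), "R" (3x3) and "t" (3): a world point X has camera coordinates R X + t. Camera axes: x right, y down, z forward; pixel columns grow to the right and rows downward; lengths in m; the calibration is good to about 2 mm. A picture is of the moment at which its call begins. camera_model takes no time and is no camera call.
- arm.finish_job(): hands the job in; it is judged then, once.
Trained networks look in the newest picture that a camera, given by its name, has taken for a name from the list of things; names that differ only in an ending like _2 or _b are one class to them, and where a whole thing is asked for, a point or a joint stands for the part that bears it (a point fixed in the world has none). Each returns a list of dicts, best first, with "p" (0 to 1); they miss things now and then, are a little off and sometimes report something else, mostly with a low value. They report only what shows in the picture. A call takes as long as a camera call. They do not tell look-alikes from the thing itself.
- arm.boxes_of(camera, name): "bbox" ([left, top, width, height] in pixels, round what is visible of it).
- arm.masks_of(camera, name): "mask" (384x512 bool, what is visible of it) and "bbox" ([left, top, width, height] in pixels, round what is visible of it).
- arm.place_of(camera, name): "centre" ([column, row] in pixels: a listed point, or the origin of a listed thing).
The state is a dict: "t": time; "qpos": joint angles; "joint_velocities": joint speeds; "joint_efforts": joint torques, N m; "tcp_pos": TCP position; "eef_rot": TCP orientation; "contact_force": force on the tool from outside, world axes, zero at the start; "torque": the same for the moment, N m; "grip_width": opening from 0.0 (shut) to 1.0 (fully open); "grip_force": force on a finger pad.
Only numpy, scipy, OpenCV 4.12 (cv2) and the standard library are available. Lean on these libraries where they do the work, as an engineer would, in place of code of your own. Each camera call takes 0.05 s, during which the arm holds its last target. There are 200 camera calls.

## Task

Take the square-headed locating pin out of the pin rack and put its nose in the groove of the stop rail. Slide it gently along the groove floor, never bearing on the rail with more than 40 N, until it drops into the unmarked blind hole (closed flush by a softly sprung dust plug); then push it fully home, collar flat on the rail, and let go. Leave the round-headed plug in the rack and the other loose things as they are.

Things in the scene. Friction and masses are not known exactly. Their poses are not given: they have to be found in the camera images.
- pin: plain steel locating pin, about 150 g, upright in one of the rack's holes, collar resting on the rack's top. Origin: centre of its nose's flat end, z up the pin. Heights from there: cone from 6 mm diameter at 0 to 12 mm at 5 mm, 12 mm shank to 25 mm, round 24 mm collar 25 to 30 mm, square head 16 x 16 mm (sides along its x and y) 30 to 64 mm.
- plug: a round-headed plug, the pin's neighbour in the rack's other hole: same shank and collar, mushroom head of 22 mm diameter, 56 mm from nose to top. Origin at its nose. To be left alone. Which of the two holes it has varies.
- rack: fixed dark steel block 56 x 130 x 30 mm (x, y, z), origin in the centre of its underside, with two upright holes of 14 mm at y = -36 and +36 mm.
- rail: stop rail, a fixed aluminium bar 220 x 56 x 30 mm (x, y, z), origin in the centre of its underside. A straight groove in its top runs along its x from -50 to +50 mm, 16 mm wide (y -8 to +8 mm), with a flat floor 18 mm above the underside. With the pin home, its collar lies on the rail's top and its nose is 5 mm above the underside.
- bushing: loose brass-coloured bushing, 36 mm diameter, 30 mm high, standing on the bench; origin under its centre. A bystander.
- sample: loose plain steel cylinder, 25 mm diameter, 40 mm high, standing on the bench; origin under its centre. A bystander.
- vial: loose white vial with blue cap, 27 mm diameter, 52 mm high, standing on the bench; origin under its centre. A bystander.
- groove (a point): centre of the groove's floor, axes as the rail's. On the floor's centre line, its centre anywhere from x = -30 to +30 mm (not reported), is one blind hole 13.5 mm wide and 14 mm deep, closed flush by a grey dust plug, coloured as the floor, that a spring of under 1 N holds up. With the nose on the floor the pin's collar is 13 mm above the rail's top. Otherwise contact is stiff.
Mind the look-alikes: they are no part of the job. What is shaped like the pin but yellow is not meant.

How it is judged:
By the outcome, as a careful person would: the job done as asked, in the order asked, and still so for the second after the job is handed in, with the robot touching nothing.
It also fails if it takes over 70 s, if anything falls off the work surface, if the arm or the gripper's body presses on something with over 40 N, if the wrist force passes 120 N, or if a joint passes its speed limit or range.

## Working session

There is one attempt and no reset: what is moved stays moved. The work goes in short steps, Python scripts to look and compute and a shell command to move; the robot and the scene stay as the last step left them, time stands still between calls to the robot, and variables do not carry over. Pictures are saved under pics/ and viewed, at most 10 in all, crops included, and the job is handed in when it is done.

```bash
mkdir -p pics
cat > h.py <<'E'
from cell import arm
import numpy as np, cv2
def ray(cam,px,z):
    m=arm.camera_model(cam);R=np.array(m["R"]);t=np.array(m["t"])
    d=R.T@np.array([(px[0]-m["cx"])/m["fx"],(px[1]-m["cy"])/m["fy"],1]);c=-R.T@t
    return c+d*(z-c[2])/d[2]
def proj(cam,X):
    m=arm.camera_model(cam);p=np.array(m["R"])@np.array(X)+np.array(m["t"])
    return np.array([m["fx"]*p[0]/p[2]+m["cx"],m["fy"]*p[1]/p[2]+m["cy"]])
E
python3 - <<'E'
from h import *
ims=[]
for c in("scene","top"):
    im=arm.capture(c);cv2.imwrite(f"pics/{c}0.png",im)
    m=arm.camera_model(c);R=np.array(m["R"]);print(c,m["fx"],"pos",(-R.T@np.array(m["t"])).round(3),"fwd",R[2].round(2))
    for n in("pin","plug","rack","rail","groove","bushing"):
        for d in arm.place_of(c,n)[:3]: print(c,n,round(d["p"],2),np.round(d["centre"],1),ray(c,d["centre"],{"pin":.005,"plug":.005,"groove":.018}.get(n,0)).round(3))
s=arm.state();print(s["t"],s["tcp_pos"],s["eef_rot"],s["contact_force"])
E
```

```text
scene 355.3698929476531 pos [-0.09  -0.337  0.678] fwd [ 0.65  0.35 -0.67]
scene pin 0.6 [336.7 235. ] [ 0.511 -0.248  0.005]
scene pin 0.57 [305.8 254.7] [ 0.419 -0.203  0.005]
scene pin 0.25 [320.2 289.2] [ 0.348 -0.265  0.005]
scene plug 0.66 [256.8 257.8] [ 0.357 -0.106  0.005]
scene plug 0.41 [366.1 247.8] [ 0.506 -0.322  0.005]
scene rack 0.82 [346.9 243.3] [ 0.502 -0.278  0.   ]
scene rack 0.7 [368.4 248.9] [ 0.51  -0.328  0.   ]
scene rail 0.62 [238.1 208.2] [0.481 0.015 0.   ]
scene groove 0.63 [238.9 198.3] [0.499 0.023 0.018]
scene groove 0.58 [193.6 150.2] [0.621 0.257 0.018]
scene bushing 0.72 [258.3 257.5] [ 0.363 -0.107  0.   ]
scene bushing 0.53 [238.2 207.9] [0.482 0.016 0.   ]
top 424.35762525357455 pos [ 0.267 -0.023  1.153] fwd [ 0.21  0.01 -0.98]
top pin 0.64 [323.7 232.1] [ 0.414 -0.204  0.005]
top pin 0.57 [341.3 199.1] [ 0.509 -0.248  0.005]
top plug 0.39 [369.9 198.4] [ 0.518 -0.326  0.005]
top rack 0.81 [356.3 198.7] [ 0.515 -0.29   0.   ]
top rack 0.4 [339.8 198.9] [ 0.511 -0.244 -0.   ]
top rail 0.6 [250.  197.9] [0.493 0.004 0.   ]
top groove 0.59 [244.9 199.6] [0.483 0.017 0.018]
top bushing 0.62 [287.6 248.3] [ 0.363 -0.109  0.   ]
top bushing 0.34 [341.7 197.9] [ 0.514 -0.25   0.   ]
0.7 [0.18262186 0.62383842 0.23130772] [[-9.59734061e-01  2.80910185e-01 -1.19548586e-05]
 [ 2.80910184e-01  9.59734060e-01  4.92732739e-05]
 [ 2.53148495e-05  4.39309978e-05 -9.99999999e-01]] [ 0.40089359 -0.69646594  0.26410696]
```

View pics/scene0.png

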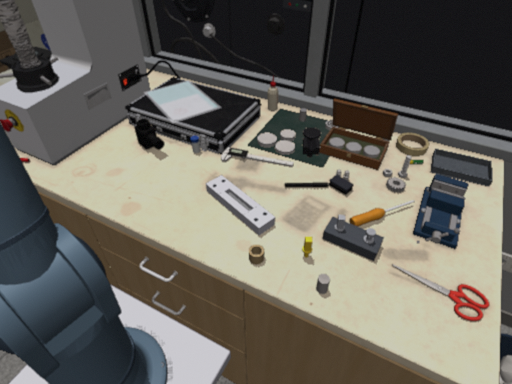

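View pics/top0.png

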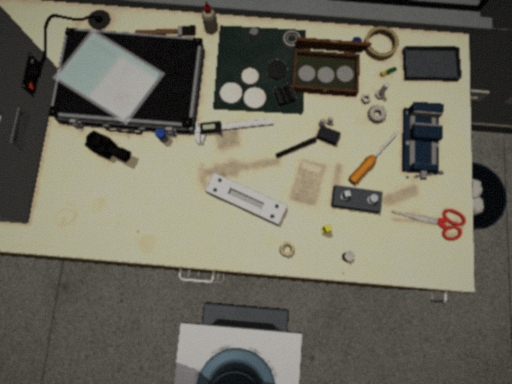

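The scene view shows the rail at (240,203), the rack at (352,238), a yellow look-alike at (307,245), the bushing at (257,254) and the sample at (323,284). There are three candidates: the rack's left hole at (340,226), its right hole at (373,237), and the yellow pin, which is excluded by its colour. I'll enlarge the rack and fit the outlines.

Run:
```python
from h import *
a=cv2.imread("pics/scene0.png")[205:265,310:395];b=cv2.imread("pics/top0.png")[175:220,315:395]
c=cv2.imread("pics/top0.png")[165:230,195:295];d=cv2.imread("pics/scene0.png")[170:238,198:280]
f=lambda i:cv2.resize(i,(400,300),interpolation=cv2.INTER_CUBIC)
cv2.imwrite("pics/crop.png",np.vstack([np.hstack([f(a),f(b)]),np.hstack([f(c),f(d)])]))
from scipy.optimize import least_squares
def hullpts(x,y,yaw,dx,dy):
    P=[]
    for z in(0,.03):
        for sx,sy in((1,1),(1,-1),(-1,-1),(-1,1)):
            P.append([x+np.cos(yaw)*sx*dx-np.sin(yaw)*sy*dy,y+np.sin(yaw)*sx*dx+np.cos(yaw)*sy*dy,z])
    return P
for n,dx,dy,x0 in(("rack",.028,.065,(.512,-.288)),("rail",.11,.028,(.485,.015))):
  M={}
  for cam in("top","scene"):
    r=[q for q in arm.masks_of(cam,n) if np.hypot(*(np.array([q["bbox"][0]+q["bbox"][2]/2,q["bbox"][1]+q["bbox"][3]/2])-proj(cam,[*x0,.015])))<20]
    if r: M[cam]=r[0]["mask"]; print(n,cam,r[0]["p"],r[0]["bbox"])
  def cost(v,cams):
    s=0
    for cam in cams:
      h=cv2.convexHull(np.float32([proj(cam,p) for p in hullpts(*v,dx,dy)]))
      im=np.zeros((384*4,512*4),np.uint8);cv2.fillConvexPoly(im,np.int32(np.round((h+.5)*4)),255)
      s+=np.abs(cv2.resize(im,(512,384),interpolation=cv2.INTER_AREA)/255.-M[cam]).sum()
    return s
  from scipy.optimize import minimize
  for cams in(list(M),)+tuple([k] for k in M):
    best=min((minimize(cost,[*x0,y],args=(cams,),method="Nelder-Mead",options=dict(initial_simplex=[[*x0,y],[x0[0]+.01,x0[1],y],[x0[0],x0[1]+.01,y],[*x0,y+.15]])) for y in np.arange(-1.5,1.6,.5)),key=lambda r:r.fun)
    print(n,cams,best.x.round(4),best.fun, [int(M[k].sum()) for k in cams])
```

```text
rack top 0.58 [332.2, 184.1, 51.0, 28.7]
rack scene 0.68 [318.9, 221.3, 65.8, 42.7]Traceback (most recent call last):
  File "<stdin>", line 27, in <module>
  File "<stdin>", line 27, in <genexpr>
    res = _minimize_neldermead(fun, x0, args, callback, bounds=bounds,
                               **options)
    fsim[j] = func(sim[j])
              ~~~~^^^^^^^^
    fx = function(np.copy(x), *(wrapper_args + args))
  File "<stdin>", line 21, in cost
  File "h.py", line 8, in proj
    m=arm.camera_model(cam);p=np.array(m["R"])@np.array(X)+np.array(m["t"])
ValueError: time passes only in moves, steps and waits
```

View pics/crop.png

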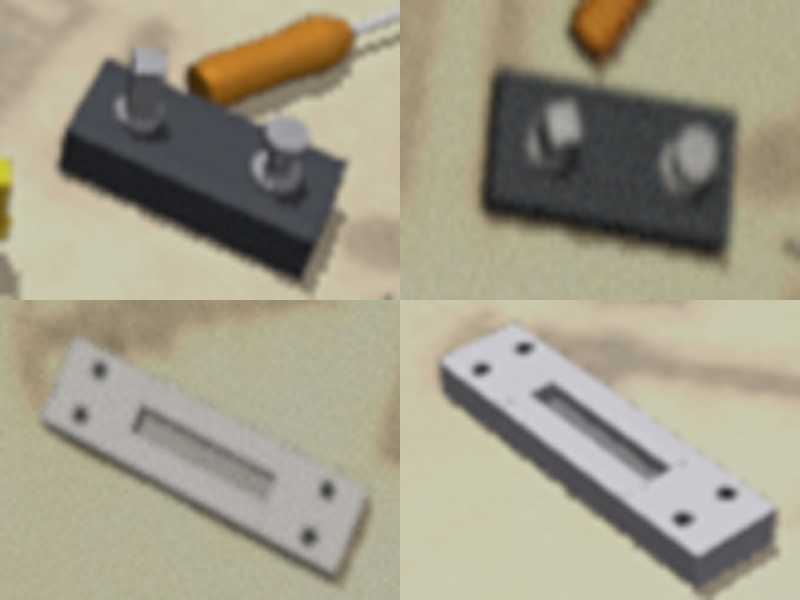

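The left one at (342,217) has the square head, so it is the pin. The right one, with the round mushroom head, is the plug. Next I redo the fits with cached camera models.

```bash
sed -i 's/^def ray/CM={c:arm.camera_model(c) for c in ("scene","top")}\ndef ray/; s/m=arm.camera_model(cam)/m=CM[cam]/' h.py
cat > fit.py <<'E'
from h import *
from scipy.optimize import minimize
def run(jobs):
  D={n:{c:arm.masks_of(c,n) for c in("top","scene")} for n,*_ in jobs}
  for n,dx,dy,x0 in jobs:
    M={}
    for cam in("top","scene"):
      for q in D[n][cam]:
        if cam not in M and np.hypot(*(np.array([q["bbox"][0]+q["bbox"][2]/2,q["bbox"][1]+q["bbox"][3]/2])-proj(cam,[*x0,.015])))<20: M[cam]=q["mask"]
    def cost(v,cams):
      s=0;x,y,w=v;c,k=np.cos(w),np.sin(w)
      for cam in cams:
        h=cv2.convexHull(np.float32([proj(cam,[x+c*a*dx-k*b*dy,y+k*a*dx+c*b*dy,z]) for z in(0,.03) for a in(1,-1) for b in(1,-1)]))
        im=np.zeros((384*4,512*4),np.uint8);cv2.fillConvexPoly(im,np.int32(np.round((h+.5)*4)),255)
        s+=np.abs(cv2.resize(im,(512,384),interpolation=cv2.INTER_AREA)/255.-M[cam]).sum()
      return s
    for cams in(list(M),)+tuple([k] for k in M):
      b=min((minimize(cost,[*x0,y],args=(cams,),method="Nelder-Mead",options=dict(maxfev=120,initial_simplex=[[*x0,y],[x0[0]+.01,x0[1],y],[x0[0],x0[1]+.01,y],[*x0,y+.15]])) for y in np.arange(-1.5,1.6,.5)),key=lambda r:r.fun)
      print(n,cams,b.x.round(4),round(b.fun),[int(M[k].sum()) for k in cams])
run([("rack",.028,.065,(.512,-.288)),("rail",.11,.028,(.485,.015))])
E
python3 fit.py
python3 - <<'E'
from h import *
# pixel -> world on tops, hand-read: pin head top centre, plug head top, groove ends
S=lambda x,y:(310+x/400*85,205+y/300*60)
T=lambda x,y:(315+(x-400)/400*80,175+y/300*45)
print("pin head top",ray("scene",S(150,60),.069),ray("top",T(563,118),.069))
print("plug head top",ray("scene",S(285,135),.061),ray("top",T(697,150),.061))
G=lambda x,y:(195+x/400*100,165+(y-300)/300*65)
print("groove ends",ray("top",G(138,420),.03),ray("top",G(272,484),.03))
c=[G(75,337),G(42,420),G(337,578),G(370,492)]
print("rail corners",[ray("top",p,.03)[:2].round(4) for p in c])
E
```

```text
rack ['top', 'scene'] [ 0.5109 -0.2853 -0.0593] 496 [940, 1251]
rack ['top'] [ 0.5122 -0.2847 -0.0655] 207 [940]
rack ['scene'] [ 0.5097 -0.2854 -0.0559] 264 [1251]
rail ['top', 'scene'] [0.4865 0.0163 1.2164] 172 [1751, 1756]
rail ['top'] [0.4867 0.0157 1.2142] 70 [1751]
rail ['scene'] [0.4846 0.0152 1.2168] 72 [1756]
pin head top [ 0.51252997 -0.24969526  0.069     ] [ 0.51424654 -0.2507936   0.069     ]
plug head top [ 0.50599319 -0.32067773  0.061     ] [ 0.50906638 -0.32321463  0.061     ]
groove ends [0.50116011 0.05996632 0.03      ] [ 0.47072532 -0.0333446   0.03      ]
rail corners [array([0.5475, 0.1075]), array([0.4957, 0.1246]), array([ 0.4194, -0.0808]), array([ 0.4715, -0.0993])]
```

Run:
```python
from h import *
out=[]
for cam,off in(("scene",(330,205)),("top",(333,182))):
    im=cv2.imread(f"pics/{cam}0.png")[off[1]:off[1]+28,off[0]:off[0]+28]
    big=cv2.resize(im,(266,266),interpolation=cv2.INTER_CUBIC);row=[big]
    for yaw in(-10,35):
        b=big.copy();w=np.radians(yaw)
        q=lambda z:np.int32([(proj(cam,[.513+.008*2**.5*np.cos(w+np.pi/4+i*np.pi/2),-.2498+.008*2**.5*np.sin(w+np.pi/4+i*np.pi/2),z])-off+.5)*9.5 for i in range(4)])
        lo,hi=q(.035),q(.069)
        cv2.polylines(b,[hi],True,(0,0,255),1)
        for i in range(4): cv2.line(b,tuple(map(int,lo[i])),tuple(map(int,hi[i])),(0,255,0),1)
        row.append(b)
    out.append(np.hstack(row))
cv2.imwrite("pics/head.png",np.vstack(out))
```

```text
(no output)
```

View pics/head.png

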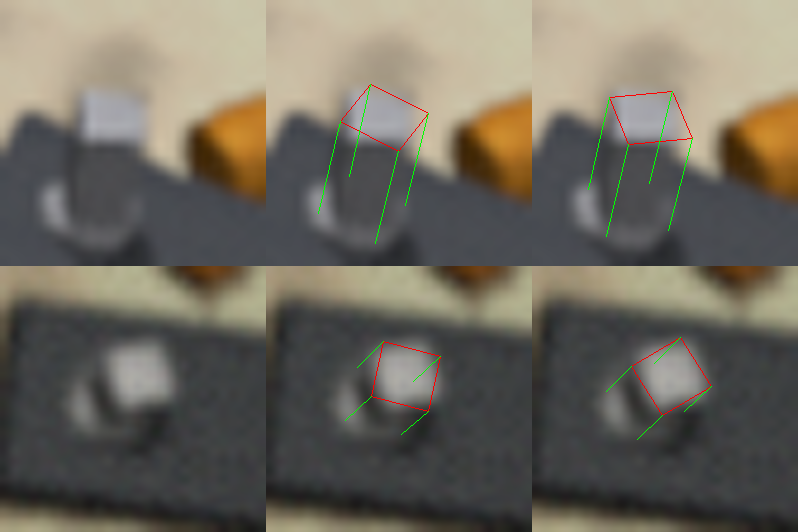

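```bash
python3 -m creep '[[0.03,-0.0417,0,0],[0.03,-0.0417,0,0],[0.03,-0.0417,0,0],[0.03,-0.0417,0,0],[0.03,-0.0417,0,0],[0.03,-0.0417,0,0],[0.03,-0.0417,0,0],[0.03,-0.0417,0,0],[0.03,-0.0417,0,0],[0.03,-0.0417,0,0]]' 0.45 40
```

```text
t: 1.83
tcp_pos: [0.4269, 0.2839, 0.2317]
eef_rot: [[-0.96, 0.281, 0.001], [0.281, 0.96, 0.001], [-0.0, 0.001, -1.0]]
contact_force: [0.4, 0.5, 0.2]
grip_width: 0.448
grip_force: 0.0
```

The top face sits at a yaw of about 20° (mod 90), since its edges fall between the two drawn candidates. I'll turn the gripper +36°.

```bash
python3 -m creep '[[0.0065,-0.04,0,0.105],[0.0065,-0.04,0,0.105],[0.0065,-0.04,0,0.105],[0.0065,-0.04,0,0.105],[0.0065,-0.04,0,0.105],[0.0065,-0.04,0,0.105],[0.0065,-0.04,0,0],[0.0065,-0.04,0,0],[0.0065,-0.04,0,0],[0.0065,-0.04,0,0]]'; python3 -m creep '[[0.0055,-0.035,-0.015,0],[0.0055,-0.035,-0.015,0],[0.005,-0.03,-0.015,0],[0,0,-0.015,0],[0,0,0,0],[0,0,0,0]]'
```

```text
t: 2.67
tcp_pos: [0.4906, -0.1125, 0.2318]
eef_rot: [[-0.944, -0.329, 0.001], [-0.329, 0.944, 0.001], [-0.002, 0.0, -1.0]]
contact_force: [1.2, 0.6, 0.8]
grip_width: 0.447
grip_force: 0.0
t: 3.17
tcp_pos: [0.5057, -0.2101, 0.1705]
eef_rot: [[-0.944, -0.329, -0.002], [-0.329, 0.944, 0.001], [0.002, 0.002, -1.0]]
contact_force: [0.7, 0.7, 0.3]
grip_width: 0.453
grip_force: 0.0
```

```bash
python3 -m creep '[[0.0037,-0.02,-0.01,0],[0.0037,-0.0195,-0.01,0],[0,0,-0.005,0],[0,0,0,0]]'
python3 - <<'E'
from h import *
cv2.imwrite("pics/a.png",np.hstack([cv2.resize(arm.capture(c)[y:y+90,x:x+90],(400,400),interpolation=cv2.INTER_CUBIC) for c,x,y in(("scene",300,180),("top",300,155))]))
print(arm.state()["tcp_pos"])
E
```

```text
t: 3.5
tcp_pos: [0.5139, -0.2492, 0.1463]
eef_rot: [[-0.944, -0.33, -0.001], [-0.33, 0.944, 0.001], [0.0, 0.001, -1.0]]
contact_force: [-0.2, -0.0, 0.5]
grip_width: 0.449
grip_force: 0.0
[ 0.51463188 -0.24808935  0.14686232]
```

View pics/a.png

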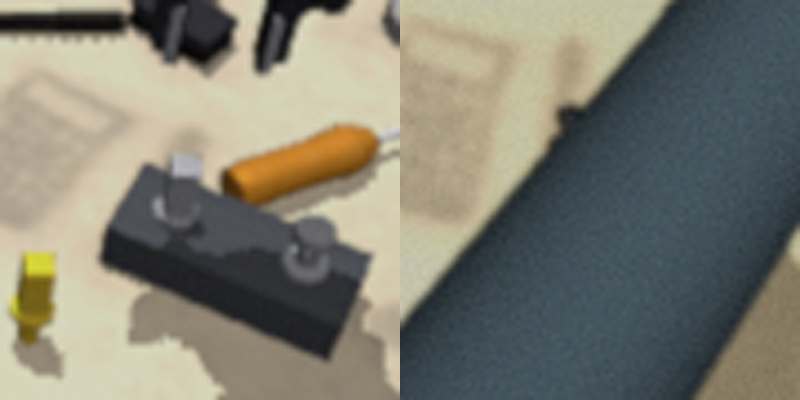

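The pin is upright below the fingers, whose tips sit at about (339,188) and (360,192) in the scene image. Descending.

```bash
python3 -m creep '[[-0.0005,-0.0003,-0.02,0],[0,0,-0.02,0],[0,0,-0.02,0],[0,0,-0.01,0],[0,0,-0.005,0],[0,0,0,0]]'; python3 -m creep '[[0,0,-0.01,0],[0,0,-0.01,0],[0,0,-0.006,0],[0,0,-0.004,0],[0,0,0,0],[0,0,0,0]]'
```

```text
t: 4.1
tcp_pos: [0.5132, -0.2491, 0.0708]
eef_rot: [[-0.944, -0.331, -0.001], [-0.331, 0.944, 0.001], [0.001, 0.001, -1.0]]
contact_force: [0.3, -0.4, 0.3]
grip_width: 0.451
grip_force: 0.0
t: 4.6
tcp_pos: [0.5132, -0.2505, 0.041]
eef_rot: [[-0.944, -0.329, -0.001], [-0.329, 0.944, 0.0], [0.001, 0.0, -1.0]]
contact_force: [-0.5, -0.3, -0.8]
grip_width: 0.453
grip_force: 0.0
```

```bash
python3 -m creep '[[0,0,0,0],[0,0,0,0],[0,0,0,0],[0,0,0,0],[0,0,0,0],[0,0,0,0],[0,0,0,0],[0,0,0,0]]' 0 80
```

```text
t: 5.27
tcp_pos: [0.5136, -0.2502, 0.0419]
eef_rot: [[-0.944, -0.329, 0.0], [-0.329, 0.944, 0.001], [-0.001, 0.001, -1.0]]
contact_force: [-2.1, 1.8, 6.1]
grip_width: 0.168
grip_force: 78.6
```

```bash
python3 -m creep '[[0,0,0.005,0],[0,0,0.01,0],[0,0,0.015,0],[0,0,0.02,0],[0,0,0.02,0],[0,0,0.01,0],[0,0,0,0]]'
python3 - <<'E'
from h import *
cv2.imwrite("pics/b.png",cv2.resize(arm.capture("scene")[160:260,290:400],(550,500),interpolation=cv2.INTER_CUBIC))
E
```

```text
t: 5.85
tcp_pos: [0.5154, -0.2519, 0.1242]
eef_rot: [[-0.944, -0.329, 0.006], [-0.329, 0.944, -0.002], [-0.005, -0.004, -1.0]]
contact_force: [0.6, -0.8, -1.7]
grip_width: 0.17
grip_force: 78.1
```

View pics/b.png

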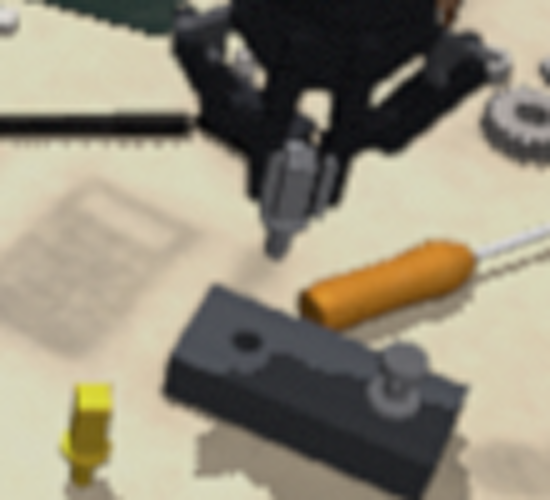

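The pin is held upright and the plug is untouched in the rack. Next I move to the groove's near end, at s = -41 mm.

```bash
python3 -m creep '[[-0.003,0.016,0,0],[-0.006,0.032,0,0],[-0.006,0.032,0,0],[-0.006,0.032,0,0],[-0.006,0.032,0,0],[-0.006,0.032,0,0],[-0.006,0.032,0,0],[-0.003,0.016,0,0],[0,0,0,0],[0,0,0,0]]'; python3 -m creep '[[0,0.004,-0.015,0],[0,0,-0.015,0],[0,0,-0.008,0],[0,0,0,0],[0,0,0,0]]'
python3 - <<'E'
from h import *
im=arm.capture("scene");cv2.imwrite("pics/c0.png",im)
s=arm.state();print(s["tcp_pos"],s["contact_force"],s["torque"])
p=s["tcp_pos"];q=proj("scene",[p[0],p[1],p[2]-.036]);print("nose",q)
u=np.array([np.cos(1.216),np.sin(1.216)]);n=np.array([-u[1],u[0]]);C=np.array([.486,.0155])
big=cv2.resize(im[165:245,190:290],(800,640),interpolation=cv2.INTER_CUBIC)[:600]
t=lambda P:tuple(np.int32((proj("scene",P)-(190,165)+.5)*8))
for a,b in((-.05,-.008),(-.05,.008),(.05,.008),(.05,-.008)): cv2.circle(big,t([*(C+a*u+b*n),.03]),3,(0,0,255),1)
for a,b in((-.11,-.028),(-.11,.028),(.11,.028),(.11,-.028)): cv2.circle(big,t([*(C+a*u+b*n),.03]),3,(255,0,0),1)
cv2.circle(big,t([p[0],p[1],p[2]-.036]),3,(0,255,0),1)
cv2.imwrite("pics/c.png",big)
E
```

```text
t: 6.73
tcp_pos: [0.4702, -0.0253, 0.1202]
eef_rot: [[-0.943, -0.332, -0.002], [-0.332, 0.943, -0.0], [0.002, 0.0, -1.0]]
contact_force: [0.2, -0.7, -1.5]
grip_width: 0.173
grip_force: 78.5
t: 7.15
tcp_pos: [0.4708, -0.024, 0.0827]
eef_rot: [[-0.945, -0.327, -0.002], [-0.327, 0.945, -0.001], [0.002, -0.001, -1.0]]
contact_force: [0.1, -0.3, -1.9]
grip_width: 0.164
grip_force: 78.4
[ 0.47153432 -0.02369718  0.08334262] [-0.28921121  0.81443157 -1.61379635] [ 0.0079157  -0.0231705   0.01549606]
nose [249.04234989 202.54303677]
```

View pics/c.png

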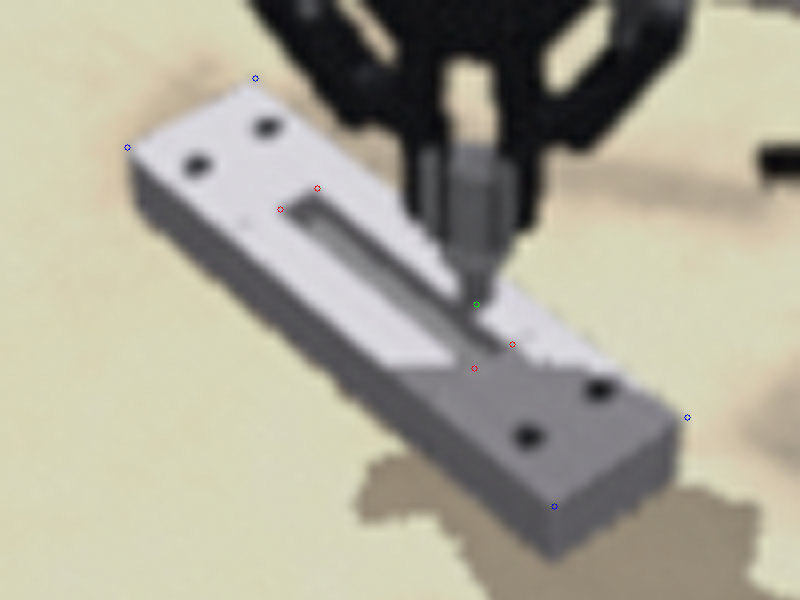

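The nose, drawn and actual, is at (249,203), above the groove's near end. The projected rail and groove outlines fit to about 0.5 px. I'll lower it gently.

```bash
python3 -m creep '[[0.0005,0.001,-0.008,0],[0,0,-0.008,0],[0,0,-0.004,0],[0,0,-0.002,0],[0,0,0,0],[0,0,0,0]]'; python3 -m creep '[[0,0,-0.002,0],[0,0,-0.001,0],[0,0,0,0],[0,0,0,0]]'
```

```text
t: 7.7
tcp_pos: [0.4718, -0.0215, 0.0611]
eef_rot: [[-0.944, -0.329, -0.0], [-0.329, 0.944, -0.0], [0.0, -0.0, -1.0]]
contact_force: [-0.7, 0.2, -2.0]
grip_width: 0.17
grip_force: 78.4
t: 8.03
tcp_pos: [0.4719, -0.0214, 0.0583]
eef_rot: [[-0.944, -0.329, 0.0], [-0.329, 0.944, 0.0], [-0.0, -0.0, -1.0]]
contact_force: [0.7, 0.3, -0.6]
grip_width: 0.169
grip_force: 78.4
```

```bash
python3 -m creep '[[-0.0005,-0.0012,-0.001,0],[0,0,-0.001,0],[0,0,0,0],[0,0,0,0]]'; python3 -m creep '[[0,0,-0.001,0],[0,0,0,0],[0,0,0,0]]';  python3 -m creep '[[0,0,-0.0005,0],[0,0,0,0],[0,0,0,0]]'
```

```text
t: 8.37
tcp_pos: [0.4713, -0.0227, 0.0562]
eef_rot: [[-0.944, -0.329, -0.0], [-0.329, 0.944, -0.0], [0.0, -0.0, -1.0]]
contact_force: [-0.0, 0.1, -1.7]
grip_width: 0.173
grip_force: 78.4
t: 8.62
tcp_pos: [0.4713, -0.0226, 0.0552]
eef_rot: [[-0.944, -0.329, -0.0], [-0.329, 0.944, -0.0], [0.0, 0.0, -1.0]]
contact_force: [1.3, 0.4, -1.7]
grip_width: 0.173
grip_force: 78.4
t: 8.87
tcp_pos: [0.4715, -0.0226, 0.0548]
eef_rot: [[-0.944, -0.329, 0.0], [-0.329, 0.944, 0.0], [-0.0, -0.0, -1.0]]
contact_force: [0.0, -0.2, -1.8]
grip_width: 0.174
grip_force: 78.4
```

```bash
for i in 1 2 ; do :; done; python3 -m creep '[[0,0,-0.0005,0],[0,0,0,0],[0,0,0,0]]' | sed -n 2,4p;  python3 -m creep '[[0,0,-0.0004,0],[0,0,0,0],[0,0,0,0]]'| sed -n '2p;4p;5,6p'
```

```text
tcp_pos: [0.4716, -0.0226, 0.0546]
eef_rot: [[-0.944, -0.329, 0.0], [-0.329, 0.944, 0.0], [-0.0, 0.0, -1.0]]
contact_force: [-1.1, -0.1, 4.4]
tcp_pos: [0.4717, -0.0226, 0.0546]
contact_force: [-1.5, 0.6, 7.3]
grip_width: 0.172
grip_force: 79.6
```

Floor contact came at TCP z 0.0546, against an expected 0.054, with a bearing force of about 9 N. Now I slide along the rail axis.

```bash
f(){ sed -n '1,2p;4p'; }; python3 -m creep '[[0.00035,0.00094,0,0],[0.00035,0.00094,0,0],[0.00035,0.00094,0,0],[0.00035,0.00094,0,0]]' |f; python3 -m creep '[[0.00035,0.00094,0,0],[0.00035,0.00094,0,0],[0.00035,0.00094,0,0],[0.00035,0.00094,0,0]]' |f
```

```text
t: 9.7
tcp_pos: [0.472, -0.022, 0.0545]
contact_force: [-4.3, -6.7, 9.8]
t: 10.03
tcp_pos: [0.4735, -0.0193, 0.0545]
contact_force: [-4.2, -7.0, 9.3]
```

```bash
f(){ sed -n '2p;4p'; }; python3 -m creep '[[0.00035,0.00094,0,0],[0.00035,0.00094,0,0],[0.00035,0.00094,0,0],[0.00035,0.00094,0,0]]' |f; python3 -m creep '[[0.00035,0.00094,0,0],[0.00035,0.00094,0,0],[0.00035,0.00094,0,0],[0.00035,0.00094,0,0]]' |f; python3 -m creep '[[0.00035,0.00094,0,0],[0.00035,0.00094,0,0],[0.00035,0.00094,0,0],[0.00035,0.00094,0,0]]' |f
```

```text
tcp_pos: [0.4755, -0.0152, 0.0545]
contact_force: [-2.9, -6.1, 8.5]
tcp_pos: [0.4772, -0.0113, 0.0546]
contact_force: [-1.9, -4.9, 7.9]
tcp_pos: [0.4787, -0.0075, 0.0546]
contact_force: [-3.0, -5.9, 6.5]
```

```bash
f(){ sed -n '2p;4p'; }; python3 -m creep '[[0.0001,0.001,-0.0001,0],[0.0001,0.001,-0.0001,0],[0.0001,0.001,-0.0001,0],[0.0001,0.001,0,0]]' |f; python3 -m creep '[[0.0003,0.00095,0,0],[0.0003,0.00095,0,0],[0.0003,0.00095,0,0],[0.0003,0.00095,0,0]]' |f
```

```text
tcp_pos: [0.4798, -0.0039, 0.0545]
contact_force: [-1.1, -6.8, 6.8]
tcp_pos: [0.4809, -0.0, 0.0545]
contact_force: [-2.6, -6.2, 8.5]
```

```bash
f(){ sed -n '2p;4p'; }; python3 -m creep '[[0.0003,0.00095,0,0],[0.0003,0.00095,0,0],[0.0003,0.00095,0,0],[0.0003,0.00095,0,0]]' |f; python3 -m creep '[[0.0003,0.00095,0,0],[0.0003,0.00095,0,0],[0.0003,0.00095,0,0],[0.0003,0.00095,0,0]]' |f
```

```text
tcp_pos: [0.482, 0.0037, 0.0545]
contact_force: [-1.0, -5.6, 8.8]
tcp_pos: [0.4832, 0.0074, 0.0545]
contact_force: [-1.7, -7.4, 8.6]
```

```bash
f(){ sed -n '2p;4p'; }; python3 -m creep '[[0.00033,0.00095,0,0],[0.00033,0.00095,0,0],[0.00033,0.00095,0,0],[0.00033,0.00095,0,0]]' |f; python3 -m creep '[[0.00033,0.00095,0,0],[0.00033,0.00095,0,0],[0.00033,0.00095,0,0],[0.00033,0.00095,0,0]]' |f
```

```text
tcp_pos: [0.4844, 0.0111, 0.0545]
contact_force: [-2.8, -6.1, 9.2]
tcp_pos: [0.4857, 0.0148, 0.0545]
contact_force: [-2.0, -8.1, 8.7]
```

```bash
f(){ sed -n '2p;4p'; }; python3 -m creep '[[0.00033,0.00095,0,0],[0.00033,0.00095,0,0],[0.00033,0.00095,0,0],[0.00033,0.00095,0,0]]' |f
```

```text
tcp_pos: [0.487, 0.0186, 0.0545]
contact_force: [-2.3, -6.7, 8.2]
```

```bash
f(){ sed -n '2p;4p'; }; python3 -m creep '[[0.00033,0.00095,0,0],[0.00033,0.00095,0,0],[0.00033,0.00095,0,0],[0.00033,0.00095,0,0]]' |f; python3 -m creep '[[0.00033,0.00095,0,0],[0.00033,0.00095,0,0],[0.00033,0.00095,0,0],[0.00033,0.00095,0,0]]' |f
```

```text
tcp_pos: [0.4883, 0.0223, 0.0545]
contact_force: [-1.9, -6.4, 9.2]
tcp_pos: [0.4896, 0.0261, 0.0545]
contact_force: [-3.0, -7.0, 9.5]
```

```bash
f(){ sed -n '2p;4p'; }; python3 -m creep '[[0.00033,0.00095,0,0],[0.00033,0.00095,0,0],[0.00033,0.00095,0,0],[0.00033,0.00095,0,0]]' |f; python3 -m creep '[[0.00035,0.00095,0,0],[0.00035,0.00095,0,0],[0.00035,0.00095,0,0],[0.00035,0.00095,0,0]]' |f
```

```text
tcp_pos: [0.4909, 0.0299, 0.0545]
contact_force: [-1.8, -6.4, 7.3]
tcp_pos: [0.4917, 0.038, 0.0534]
contact_force: [0.1, 0.1, -1.4]
```

It dropped at y of about 0.03 to 0.038: z fell below the floor and the forces vanished. I lower it gently and centre by feel.

```bash
f(){ sed -n '2p;3p;4p'; }; python3 -m creep '[[0,0,-0.001,0],[0,0,0,0]]' |f; python3 -m creep '[[0,0,-0.001,0],[0,0,0,0],[0,0,0,0]]' |f
```

```text
tcp_pos: [0.4917, 0.039, 0.0521]
eef_rot: [[-0.944, -0.33, 0.0], [-0.33, 0.944, 0.0], [-0.0, 0.0, -1.0]]
contact_force: [0.9, 0.3, -1.8]
tcp_pos: [0.4917, 0.0386, 0.0514]
eef_rot: [[-0.944, -0.33, -0.0], [-0.33, 0.944, 0.0], [0.0, 0.0, -1.0]]
contact_force: [0.6, 1.8, -1.5]
```

```bash
f(){ sed -n '2p;4p'; }; python3 -m creep '[[0,0,-0.001,0],[0,0,0,0],[0,0,0,0]]' |f; python3 -m creep '[[0,0,-0.0005,0],[0,0,0,0],[0,0,0,0]]' |f
```

```text
tcp_pos: [0.4919, 0.0382, 0.0506]
contact_force: [0.9, -0.4, -1.2]
tcp_pos: [0.492, 0.0381, 0.0502]
contact_force: [0.0, -0.1, -1.3]
```

```bash
f(){ sed -n '2p;4p'; }; python3 -m creep '[[0,0,-0.001,0],[0,0,0,0],[0,0,0,0]]' |f; python3 -m creep '[[0,0,-0.001,0],[0,0,0,0],[0,0,0,0]]' |f
```

```text
tcp_pos: [0.4922, 0.0379, 0.0491]
contact_force: [0.6, -0.4, -1.5]
tcp_pos: [0.4923, 0.0379, 0.0482]
contact_force: [2.1, -1.4, -1.7]
```

```bash
f(){ sed -n '2p;4p'; }; python3 -m creep '[[0.0002,-0.0002,-0.001,0],[0,0,-0.001,0],[0,0,0,0],[0,0,0,0]]' |f; python3 -m creep '[[0,0,-0.001,0],[0,0,-0.001,0],[0,0,0,0],[0,0,0,0]]' |f
```

```text
tcp_pos: [0.4923, 0.0378, 0.0461]
contact_force: [2.8, -0.4, -1.6]
tcp_pos: [0.4923, 0.0378, 0.0441]
contact_force: [3.1, -2.0, -0.1]
```

```bash
f(){ sed -n '2p;4p'; }; python3 -m creep '[[0.0003,-0.0002,-0.001,0],[0,0,-0.0005,0],[0,0,0,0],[0,0,0,0]]' |f; python3 -m creep '[[0,0,-0.0005,0],[0,0,-0.0003,0],[0,0,0,0],[0,0,0,0]]' |f
```

```text
tcp_pos: [0.4923, 0.0378, 0.0426]
contact_force: [2.5, -2.2, -0.2]
tcp_pos: [0.4924, 0.0378, 0.0418]
contact_force: [2.6, -1.2, 0.1]
```

```bash
f(){ sed -n '1,2p;4p'; }; python3 -m creep '[[0,0,-0.0005,0],[0,0,0,0],[0,0,0,0]]' |f; python3 -m creep '[[0,0,-0.0005,0],[0,0,0,0],[0,0,0,0]]' |f
```

```text
t: 17.7
tcp_pos: [0.4924, 0.0378, 0.0418]
contact_force: [0.9, -1.3, 4.9]
t: 17.95
tcp_pos: [0.4924, 0.0378, 0.0417]
contact_force: [0.6, -1.5, 10.1]
```

It is seated: the drop was 12.9 mm and it now bears on the collar. I release.

```bash
f(){ sed -n '1,2p;4,6p'; }; python3 -m creep '[[0,0,-0.0003,0],[0,0,0,0],[0,0,0,0]]' |f; python3 -m creep '[[0,0,0,0],[0,0,0,0],[0,0,0,0],[0,0,0,0],[0,0,0,0],[0,0,0,0]]' 0.45 |f; python3 -m creep '[[0,0,0.003,0],[0,0,0.008,0],[0,0,0.015,0],[0,0,0.02,0],[0,0,0.03,0],[0,0,0.03,0],[0,0,0.02,0],[0,0,0,0]]' |f
```

```text
t: 18.2
tcp_pos: [0.4925, 0.0378, 0.0417]
contact_force: [-0.2, -2.4, 12.4]
grip_width: 0.174
grip_force: 80.2
t: 18.7
tcp_pos: [0.4915, 0.038, 0.0401]
contact_force: [0.0, 0.4, -0.4]
grip_width: 0.454
grip_force: 0.0
t: 19.37
tcp_pos: [0.4962, 0.038, 0.1718]
contact_force: [0.9, 0.5, 0.9]
grip_width: 0.451
grip_force: 0.0
```

```bash
python3 -m creep '[[0,0.03,0.01,0],[0,0.04,0,0],[0,0.04,0,0],[0,0.04,0,0],[0,0.02,0,0],[0,0,0,0]]'
python3 - <<'E'
from h import *
a=arm.capture("scene");b=arm.capture("top")
f=lambda i:cv2.resize(i,(400,300),interpolation=cv2.INTER_CUBIC)
cv2.imwrite("pics/d.png",np.vstack([np.hstack([f(a[165:240,195:295]),f(b[165:240,195:295])]),np.hstack([f(a),f(b)])]))
for z in(.069,.056): print(proj("scene",[.4924,.0378,z]))
E
```

```text
t: 19.87
tcp_pos: [0.4907, 0.2154, 0.1762]
eef_rot: [[-0.941, -0.339, -0.0], [-0.339, 0.941, 0.003], [-0.001, 0.003, -1.0]]
contact_force: [0.3, 0.2, -0.1]
grip_width: 0.452
grip_force: 0.0
[232.01627622 183.74529498]
[232.21841629 187.47433669]
```

View pics/d.png

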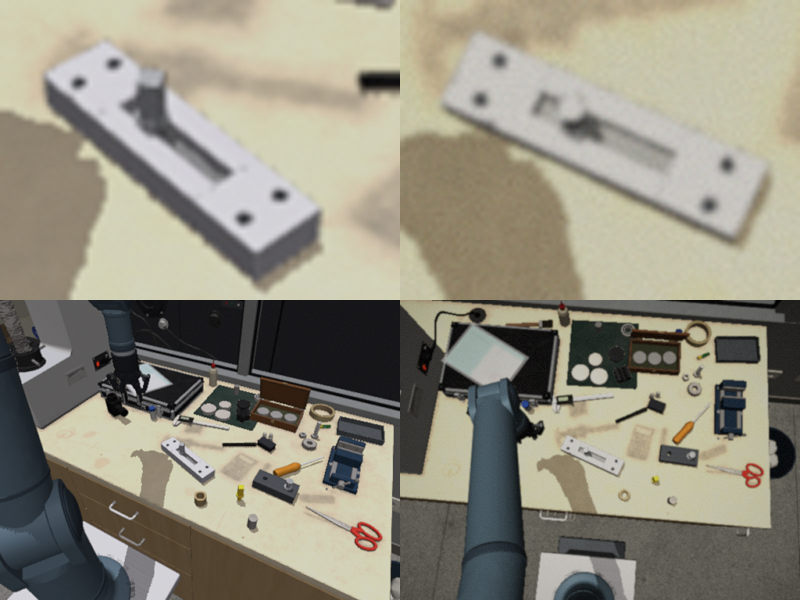

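The pin stands upright in the rail with its head top at (233,184), against (232,184) predicted for fully home. The plug and the loose items look undisturbed, and the arm is clear.

```bash
python3 -c "
from cell import arm
print(arm.finish_job())"
```

```text
the job is handed in; nothing more can be done
None
```

The square-headed pin is fully home in the blind hole, collar on the rail and released; it bore on the rail with at most about 15 N in the readings, the plug and loose items look untouched, and the job was handed in at about 20 s.

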